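# Roll the price panel home

## Robot

A 7-joint arm with a two-finger parallel gripper is mounted at the origin on the work surface. World frame = base frame: x ahead of the robot, y to its left, z up, the work surface at z = 0. Lengths are in m, angles in rad, forces in N, time in s.
With the tool pointing down it reaches from about 0.425 to 0.95 m from the base axis. Payload 16.7 kg.
Tool frame: the origin (TCP) lies at the very end of the fingers, on their centre line; the grasp point (between the pads) lies 19 mm behind it; z points along the fingers, y is the direction in which the jaws open and shut (so a half turn about z gives the same grasp; the last joint's range is limited). The gripper opens to 94 mm and grips with 3 to 60 N. Pads are 16 mm wide; open, the fingers measure 119 mm over their backs; the gripper's body (75 mm by 177 mm) begins 78 mm behind the grasp point.
Start: joints at [-1.337, 0.426, 0.074, 1.606, -0.034, 1.111, -0.067], TCP at [0.252, 0.626, 0.205] pointing down, gripper open.
Joint ranges: [-2.85, 2.85], [-0.5, 2.14], [-1.23, 1.37], [0.21, 2.46], [-1.02, 4.16], [0.16, 2.05], [-2.73, 2.73]. Speed limits (rad/s): [1.89, 1.89, 2.39, 2.39, 3.01, 3.01, 3.01].

## Interface

Orientations are given as a 3x3 rotation matrix whose columns are the frame's x, y, z axes.
In Python, from rig import monitor, read_camera, manip, find_in gives the robot as it stands.
- The arm moves only by the tool servo_tool, never from a script. Its argument "steps" is a list of rows, each a list of 5 numbers: the opening, from -1 (shut) to 1 (fully open), then the shift along the tool's x, y, z in units of 0.2 m (1.0 is 0.2 m), then the turn about the tool's z in units of 2 rad (1.0 is 2 rad). A call has 1 to 10 rows; each row is the pose to reach, as a shift and turn from the pose commanded when the call began, along the tool's axes at that moment; what a row does not reach only later rows make up. A row lasts 1/10 s, in which the tool goes at most 50 mm and 8.59 degrees, less where a joint would pass 70% of its speed; a pose out of reach is approached as far as the arm can. A call with a number of a shift or a turn outside -1 to 1 is refused whole. A call with a gripper value outside its range is refused whole. The fingers move at their own pace and stop on an object; "newtons" is the grip in N (left out, the last holds). Time passes only in rows, so rows that repeat a pose let the fingers close. It gives the time, the measured TCP pose, the force and the opening at its end, in the units of the state.
- monitor.get_state(): the state, without advancing time (a new reading comes with each control period).
- read_camera(name): name is "scene" or "top" or "wrist"; returns a dict with "pixels" (480x640x3 uint8, red, green, blue), "range_z" (480x640 float32, m along the optical axis (not along the pixel's ray), 0 where there is no reading), "vfov" (degrees; the focal length in pixels is half the picture's height over the tangent of half this angle, whatever the lens; pixels are square), "cx", "cy" (the principal point, pixels), "R" (3x3) and "t" (3): a world point X has camera coordinates R X + t. Camera axes: x right, y down, z forward; pixel columns grow to the right and rows downward; lengths in m; the calibration is good to about 2 mm. A picture is of the moment at which its call begins.
- manip.hand_in(): hands the job in, once; it reports no verdict.
Trained networks look in a picture, given as the dict that the camera call returned (one of the last four; its "shot" number tells which), for a name from the list of things; names that differ only in an ending like _2 or _b are one class to them, and where a whole thing is asked for, a point or a joint stands for the part that bears it (a point fixed in the world has none). Each returns a list of dicts, best first, with "score" (0 to 1); they miss things now and then, are a little off and sometimes report something else, mostly with a low value. They report only what shows in the picture. A call takes as long as a camera call. They do not tell look-alikes from the thing itself.
- find_in(label, picture): "location" ([x, y, z] in m, in the coordinates of the camera as it stood for that picture, good to about 4 mm: the middle of the surface that is visible of it).
The state is a dict: "time_s": time; "joint_positions": joint angles; "qvel": joint speeds; "joint_torque": joint torques, N m; "ee_pos": TCP position; "eef_rot": TCP orientation; "contact_force": force on the tool from outside, world axes, zero at the start; "moment": the same for the moment, N m; "gripper_width": finger opening in m.
Only numpy, scipy, OpenCV 4.12 (cv2) and the standard library are available. Lean on these libraries where they do the work, as an engineer would, in place of code of your own. Each camera call takes 0.05 s, during which the arm holds its last target.

## Task

Take the hand roller from its wooden rest and roll it with steady downward pressure over the price panel, from one end of the row of white plates to the other, so that every plate is pushed fully home, using only the roller and never pressing so hard (about 25 N) that the plates crack. Then put the roller back upright in its rest with its crossbar seated on both blocks, and leave the other things on the counter where they are.

Things in the scene. Friction and masses are not known exactly. Their poses are not given: they have to be found in the camera images.
- roller_grip (a point): Centre of the hand roller's upright square wooden handle, 24 x 24 mm in plan, 50 mm tall (25 mm above and below this point). It stands on a flat steel crossbar 32 x 120 x 8 mm (120 along this point's y) whose top face is 25 mm below this point. z points up the handle; the roller rolls along this point's x. It is the same turned half round.
- roller: The whole roller, 0.35 to 0.6 kg. Its origin is on the wheel's axle at mid-wheel, 61 mm below the handle's centre. The black rubber wheel under the crossbar is 40 mm across and 60 mm long, axle along y; its lowest point is 81 mm below the handle's centre. The crossbar's ends stick out past the wheel as two wings.
- wheel (a joint): Turning angle of the roller's wheel about its axle (rad, 0 at the start, either sign). It turns freely: rolling 20 mm turns it 1 rad.
- rest: Wooden rest of the roller, fixed; origin at the centre of its underside on the counter, z up; base 90 x 150 x 8 mm (long along y). Two blocks 52 mm either side along y carry the roller's wings on flat tops 62 mm up, the wheel hanging clear between them. Lips at x and end walls at y (highest 68 mm) leave about 4 mm of play along x and 5 mm along y, each way.
- rest_home (a point): Where the handle's centre lies when the roller is home: 95 mm straight above the rest's origin, with the roller upright and its axle along the rest's y.
- tray: The price panel, fixed: a tray 110 mm wide (its x) and 262 mm long (its y), origin at the centre of its underside on the counter, z up. In it a flat white sheet of seven plain plates side by side along y, each 80 (x) x 30 (y) x 6 mm, spaced 32 mm: plate0 at y = -96 mm, plate3 at 0, plate6 at +96 mm. The thin aluminium rim round them is 1 mm lower than the plates when home.
- sheet (a point): Middle of the sheet: nominal top of the loose plates, 40 mm above the tray's origin (36 mm when pushed home). Approximate: the bed under the plates lies on a rubber pad, its true height up to 5 mm above or below this, and it may slope up to 0.045 rad along the tray's y (an end plate a further 4.5 mm high or low); neither is measured. The bed gives about 1 mm per 9 N.
- plate0 (a joint): How far plate 0 is pushed in (m): 0 loose and standing proud, 0.004 fully home. Each is a tight push fit that moves only under about 7 N and stays where left; 12 to 18 N from the roller seats it surely, over 25 N cracks the sheet.
- plate1 (a joint): How far plate 1 is pushed in (m): 0 loose and standing proud, 0.004 fully home. Each is a tight push fit that moves only under about 7 N and stays where left; 12 to 18 N from the roller seats it surely, over 25 N cracks the sheet.
- plate2 (a joint): How far plate 2 is pushed in (m): 0 loose and standing proud, 0.004 fully home. Each is a tight push fit that moves only under about 7 N and stays where left; 12 to 18 N from the roller seats it surely, over 25 N cracks the sheet.
- plate3 (a joint): How far plate 3 is pushed in (m): 0 loose and standing proud, 0.004 fully home. Each is a tight push fit that moves only under about 7 N and stays where left; 12 to 18 N from the roller seats it surely, over 25 N cracks the sheet.
- plate4 (a joint): How far plate 4 is pushed in (m): 0 loose and standing proud, 0.004 fully home. Each is a tight push fit that moves only under about 7 N and stays where left; 12 to 18 N from the roller seats it surely, over 25 N cracks the sheet.
- plate5 (a joint): How far plate 5 is pushed in (m): 0 loose and standing proud, 0.004 fully home. Each is a tight push fit that moves only under about 7 N and stays where left; 12 to 18 N from the roller seats it surely, over 25 N cracks the sheet.
- plate6 (a joint): How far plate 6 is pushed in (m): 0 loose and standing proud, 0.004 fully home. Each is a tight push fit that moves only under about 7 N and stays where left; 12 to 18 N from the roller seats it surely, over 25 N cracks the sheet.
- tape: A cardboard ring of tape lying flat, 84 mm across, 24 mm high, beside the roller's rest (bystander, leave alone).
- spare: A spare white plate 80 x 30 x 6 mm lying loose on the counter, not part of the job (bystander, leave alone).
- books: A pile of four notebooks, 150 x 210 x 44 mm (bystander, leave alone).
- glue: A white glue bottle 40 mm across, 120 mm high, origin at its foot (bystander, leave alone).
- carton: A small cardboard carton 60 x 60 x 110 mm, origin at its foot (bystander, leave alone).
- jar: A glass jar 90 mm across, 120 mm high, origin at its foot (bystander, leave alone).
- pens: A black pen pot 72 mm across, 90 mm high, pens up to about 140 mm, origin at its foot (bystander, leave alone).
Not all that is in view belongs to the job. What is shaped like the rest but blue is not meant.

How it is judged:
By the outcome, as a careful person would: the job done as asked, in the order asked, and still so for the second after the job is handed in, with the robot touching nothing.
It also fails if it takes over 72 s, if anything falls off the work surface, if the arm or the gripper's body presses on something with over 40 N, if the wrist force passes 120 N, or if a joint passes its speed limit or range.

## Working session

There is one attempt and no reset: what is moved stays moved. The work goes in short steps, Python scripts to look and compute and a tool call to move; the robot and the scene stay as the last step left them, time stands still between calls to the robot, and variables do not carry over. Pictures are saved under pics/ and viewed, and the job is handed in when it is done.

Besides the shell and the picture viewer there is one more tool, called as name(argument=value, ...), one argument or row to a line, values as JSON. servo_tool: Moves the arm, as the interface text tells. Shifts and turns lie within -1 to 1; 1 stands for 0.2 m of shift or 2 rad of turn. Its arguments: {"type":"object","properties":{"steps":{"type":"array","items":{"type":"array","items":{"type":"number"}}},"newtons":{"type":"number"}},"required":["steps"]}

```bash
ls; mkdir -p pics
cat > h.py <<'E'
import numpy as np, cv2
from rig import monitor, read_camera, manip, find_in
np.set_printoptions(precision=4,suppress=True)
def f(p): return 240/np.tan(np.radians(p["vfov"])/2)
def cloud(p):
    z=p["range_z"].astype(float);v,u=np.mgrid[0:480,0:640]
    F=f(p);c=np.stack([(u-p["cx"])/F*z,(v-p["cy"])/F*z,z],-1)
    w=(c-np.array(p["t"]))@np.array(p["R"]); w[z<=0]=np.nan
    return w
def proj(p,X):
    c=np.array(p["R"])@np.array(X)+np.array(p["t"]);return c[:2]/c[2]*f(p)+[p["cx"],p["cy"]]
def w(p,c): return np.array(p["R"]).T@(np.array(c)-np.array(p["t"]))
def save(p,n): cv2.imwrite("pics/"+n,p["pixels"][:,:,::-1])
E
python3 - <<'E'
from h import *
for n in ["scene","top"]:
    p=read_camera(n);save(p,n+"0.png");np.savez("/tmp/"+n+".npz",w=cloud(p),px=p["pixels"])
    for l in ["roller_grip","roller","rest","tray","sheet","plate3","spare","tape"]:
        for d in find_in(l,p)[:3]:
            x=w(p,d["location"]);print(n,l,round(d["score"],2),x,proj(p,x).round())
s=monitor.get_state();print(s["time_s"],s["ee_pos"],s["eef_rot"],s["contact_force"],s["gripper_width"])
E
```

```text
pics
scene roller_grip 0.44 [ 0.7095 -0.0575  0.0445] [352. 325.]
scene roller 0.9 [ 0.7008 -0.0569  0.0695] [350. 316.]
scene roller 0.2 [ 0.7084 -0.0602  0.0424] [350. 326.]
scene rest 0.85 [ 0.7126 -0.0668  0.0156] [349. 335.]
scene rest 0.65 [0.3457 0.0985 0.0033] [308. 190.]
scene tray 0.62 [ 0.5304 -0.0625  0.0378] [298. 268.]
scene sheet 0.72 [ 0.5332 -0.0586  0.0436] [300. 267.]
scene sheet 0.21 [0.7177 0.0818 0.023 ] [406. 296.]
scene plate3 0.87 [0.5245 0.0073 0.0392] [322. 249.]
scene plate3 0.78 [ 0.518  -0.0598  0.042 ] [295. 263.]
scene plate3 0.76 [ 0.5168 -0.0864  0.0439] [285. 268.]
scene spare 0.97 [ 0.712  -0.2074  0.0053] [292. 377.]
scene tape 0.91 [0.7192 0.0789 0.0239] [406. 297.]
scene tape 0.71 [ 0.5115 -0.1189  0.0366] [271. 276.]
top roller_grip 0.98 [ 0.6886 -0.0475  0.0677] [336. 178.]
top roller_grip 0.57 [0.5969 0.4185 0.0468] [145. 222.]
top roller 0.57 [ 0.6864 -0.0499  0.067 ] [337. 179.]
top rest 0.88 [0.3305 0.0963 0.0112] [281. 329.]
top rest 0.85 [ 0.6741 -0.0497  0.0065] [336. 189.]
top rest 0.7 [ 0.3353 -0.1558  0.0057] [384. 324.]
top tray 0.83 [ 0.5159 -0.0536  0.0409] [340. 251.]
top sheet 0.9 [ 0.5137 -0.0552  0.0389] [341. 251.]
top sheet 0.33 [ 0.708  -0.1985  0.0059] [395. 174.]
top sheet 0.2 [ 0.6901 -0.0487  0.0691] [336. 177.]
top plate3 0.98 [ 0.5062 -0.1158  0.0405] [366. 254.]
top plate3 0.9 [0.5216 0.0398 0.0465] [302. 249.]
top plate3 0.88 [ 0.5078 -0.1509  0.0356] [380. 253.]
top spare 0.8 [ 0.7079 -0.1993  0.0041] [395. 174.]
top tape 0.61 [0.7153 0.0855 0.0237] [282. 173.]
top tape 0.21 [ 0.5166 -0.0899  0.0391] [355. 250.]
0.9 [0.2521 0.6261 0.2055] [[-0.9276  0.3735 -0.0001]
 [ 0.3735  0.9276 -0.    ]
 [ 0.0001 -0.     -1.    ]] [ 0.0898 -0.3724 -0.2878] 0.09418124139467503
```

View pics/scene0.png

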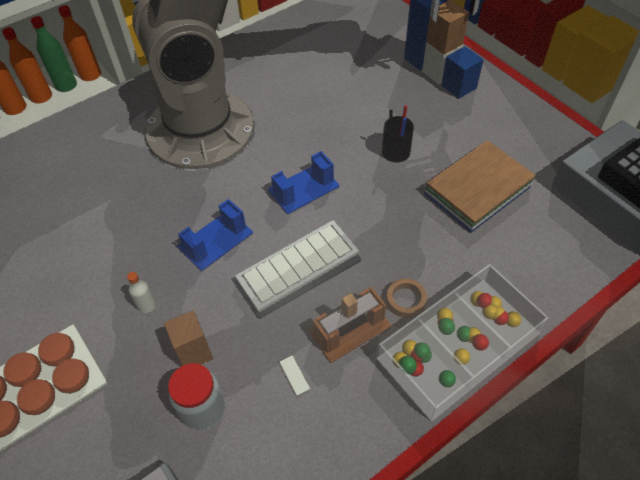

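View pics/top0.png

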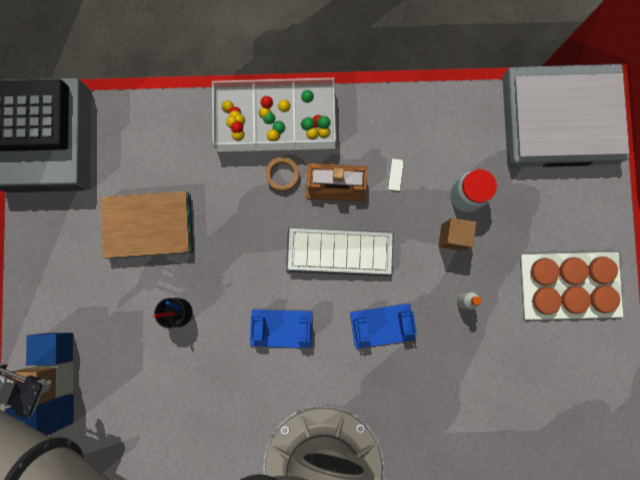

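Run:
```python
from h import *
d=np.load("/tmp/top.npz");W=d["w"];px=d["px"].astype(int)
def rect(m,n):
    q=W[m];r=cv2.minAreaRect((q[:,:2]*1000).astype(np.float32));print(n,len(q),r,q.mean(0),np.median(q[:,2]))
X,Y,Z=W[...,0],W[...,1],W[...,2]
near=(abs(X-.69)<.11)&(abs(Y+.05)<.11)
rect(near&(Z>.105),"handle");rect(near&(Z>.055)&(Z<.085),"crossbar+blocks");rect(near&(Z<.03)&(Z>.004),"base")
rect(near&(Z>.004),"all")
n2=(abs(X-.515)<.09)&(abs(Y+.055)<.17)&(Z>.02)&(Z<.06)
rect(n2,"tray")
wh=n2&(px.min(-1)>200); rect(wh,"white")
q=W[wh];A=np.c_[q,np.ones(len(q))];c,*_=np.linalg.lstsq(np.c_[q[:,0]-.515,q[:,1]+.055,np.ones(len(q))],q[:,2],rcond=None);print(c)
c8=cv2.resize(d["px"][130:330,230:430,::-1],(800,800),interpolation=cv2.INTER_CUBIC);cv2.imwrite("pics/c0.png",c8[:600])
```

```text
handle 118 ((692.3746337890625, -50.91204833984375), (23.63457679748535, 26.18072509765625), 88.01953125) [ 0.691  -0.0503  0.1181] 0.11854829938894121
crossbar+blocks 1037 ((733.1826171875, -30.200645446777344), (184.1868438720703, 133.75250244140625), 86.57866668701172) [ 0.7072 -0.0406  0.0679] 0.06843348774551052
base 1587 ((690.1340942382812, -50.028846740722656), (219.91160583496094, 219.55563354492188), 89.86862182617188) [ 0.6906 -0.0394  0.0094] 0.007488230764159962
all 3061 ((690.0379638671875, -49.961090087890625), (220.05538940429688, 219.5736083984375), 89.93671417236328) [ 0.6994 -0.039   0.0372] 0.02535895157603853
tray 4245 ((515.7508544921875, -53.48808288574219), (252.8839874267578, 103.73811340332031), 86.11360931396484) [ 0.5166 -0.0526  0.0388] 0.039208606360607384
white 1575 ((507.63372802734375, -51.77354431152344), (247.21397399902344, 78.47857666015625), 86.25590515136719) [ 0.4984 -0.0538  0.0403] 0.04031241605884339
[0.031  0.0369 0.0408]
```

View pics/c0.png

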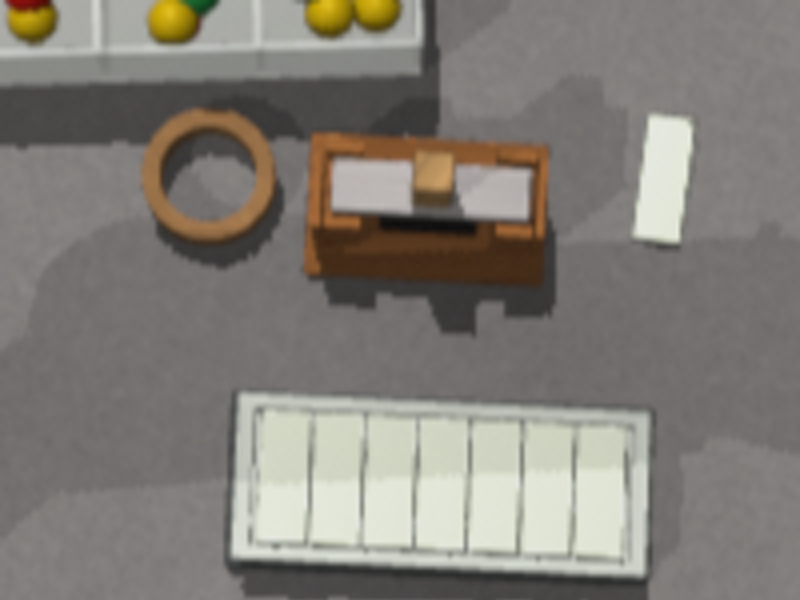

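The roller sits in the wooden rest at top px (336,182). Look-alikes are the blue rests at (281,329) and (384,324), plus the brown carton at (458,234). The crop shows wood blocks, a steel bar and a handle, so I choose that one. The tray is at (340,251). I'll move above it for a wrist view.

servo_tool(
  steps=[
    [1,-0.24,-0.2,-0.4,0],
    [1,-0.45,-0.4,-0.6,0],
    [1,-0.7,-0.6,-0.7,0],
    [1,-0.96,-0.83,-0.7,0],
    [1,-0.96,-0.83,-0.7,0],
  ],
)

```text
time_s: 1.4
ee_pos: [0.3475, 0.4403, 0.3327]
eef_rot: [[-0.928, 0.373, 0.0], [0.373, 0.928, 0.001], [0.0, 0.001, -1.0]]
contact_force: [0.5, 0.1, -0.9]
gripper_width: 0.094
```

servo_tool(
  steps=[
    [1,-0.24,-0.2,-0.1,0],
    [1,-0.48,-0.4,-0.2,0],
    [1,-0.7,-0.6,-0.25,0],
    [1,-0.96,-0.83,-0.3,0],
    [1,-0.96,-0.83,-0.3,0],
  ],
)

```text
time_s: 1.9
ee_pos: [0.4585, 0.2242, 0.3905]
eef_rot: [[-0.928, 0.374, 0.001], [0.374, 0.928, 0.001], [-0.0, 0.001, -1.0]]
contact_force: [1.1, 0.8, 0.1]
gripper_width: 0.0938
```

servo_tool(
  steps=[
    [1,-0.24,-0.2,0,0.06],
    [1,-0.48,-0.4,0,0.13],
    [1,-0.7,-0.6,0,0.2],
    [1,-0.96,-0.83,0,0.27],
    [1,-0.96,-0.83,0,0.34],
    [1,-0.96,-0.83,0,0.41],
    [1,-0.96,-0.83,0,0.48],
    [1,-0.96,-0.83,0,0.55],
    [1,-0.96,-0.83,0,0.62],
    [1,-0.96,-0.83,0,0.62],
  ],
)

```text
time_s: 2.9
ee_pos: [0.574, 0.0005, 0.3898]
eef_rot: [[0.055, 0.998, -0.0], [0.998, -0.055, 0.0], [-0.0, -0.0, -1.0]]
contact_force: [0.3, -0.0, 0.1]
gripper_width: 0.094
```

Run:
```python
from h import *
p=read_camera("wrist");save(p,"w1.png");np.savez("/tmp/w1.npz",w=cloud(p),px=p["pixels"],R=p["R"],t=p["t"])
for l in ["roller_grip","roller","rest","tray","sheet"]:
    for d in find_in(l,p)[:2]:
        x=w(p,d["location"]);print(l,round(d["score"],2),x,proj(p,x).round())
s=monitor.get_state();print(s["time_s"],s["ee_pos"],s["eef_rot"],s["contact_force"],s["joint_positions"])
```

```text
roller_grip 0.84 [ 0.6832 -0.0439  0.0715] [419. 217.]
roller 0.6 [ 0.6866 -0.0461  0.0685] [422. 218.]
roller 0.33 [ 0.6488 -0.3599  0.1175] [399. 467.]
rest 0.97 [ 0.3288 -0.1097  0.004 ] [153. 266.]
rest 0.85 [0.3396 0.1027 0.0063] [133. 106.]
tray 0.86 [ 0.524  -0.0395  0.0422] [287. 215.]
sheet 0.66 [ 0.5208 -0.0358  0.041 ] [284. 212.]
3.2 [0.574  0.0005 0.3898] [[ 0.0499  0.9988  0.    ]
 [ 0.9988 -0.0499  0.0001]
 [ 0.0001  0.     -1.    ]] [-1.0415 -0.1819 -0.9485] [-0.6835  0.1601  0.6686  1.6078 -0.1004  1.4085 -0.0548]
```

View pics/w1.png

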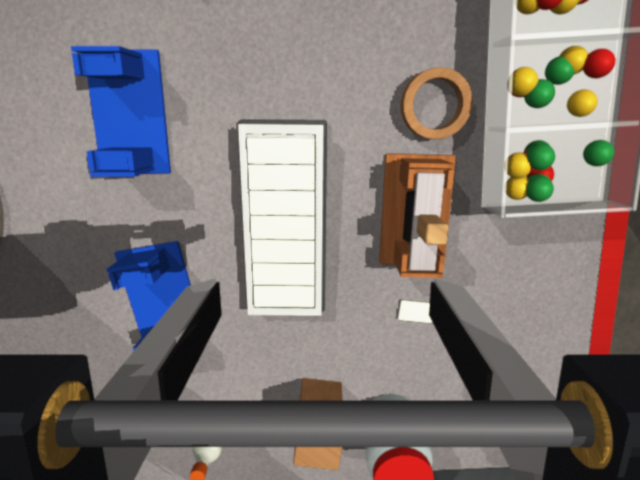

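The wrist view shows the tray at about (285,217), the roller and rest at (422,215), the tape at (437,103), the spare at (415,312), and the blue decoys on the left. Next I fit the poses from depth.

```bash
cat > fit.py <<'E'
from h import *
import sys
def run(fn):
    d=np.load(fn);W=d["w"];px=d["px"].astype(int)
    X,Y,Z=W[...,0],W[...,1],W[...,2]
    def comp(m,n,minn=40):
        k,l,st,_=cv2.connectedComponentsWithStats(m.astype(np.uint8),connectivity=4)
        for i in range(1,k):
            if st[i,4]<minn: continue
            q=W[l==i];r=cv2.minAreaRect((q[:,:2]*1000).astype(np.float32))
            print(n,len(q),np.round(r[0],1),np.round(r[1],1),round(r[2],2),"z",np.percentile(q[:,2],[10,50,90]).round(4))
    near=(abs(X-.69)<.10)&(abs(Y+.05)<.11)
    comp(near&(Z>.105),"handle")
    comp(near&(Z>.05)&(px.min(-1)>140)&(Z<.09),"steel")
    comp(near&(Z>.003)&(px[...,0]>px[...,2]*1.5)&(X<.74),"wood")
    n2=(abs(X-.515)<.09)&(abs(Y+.055)<.17)&(Z>.02)&(Z<.06)
    comp(n2,"tray",200)
    comp(n2&(px.min(-1)>215),"white",200)
    return W,px,n2
if __name__=="__main__":
    W,px,n2=run(sys.argv[1])
    wh=n2&(px.min(-1)>200);q=W[wh];r=cv2.minAreaRect((W[n2][:,:2]*1000).astype(np.float32))
    c=np.array(r[0])/1000; a=np.radians(r[2]); 
    ax=np.array([np.cos(a),np.sin(a)]); 
    if abs(ax[1])<.7: ax=np.array([-ax[1],ax[0]])
    if ax[1]<0: ax=-ax
    s=(q[:,:2]-c)@ax; x=(q[:,:2]-c)@np.array([ax[1],-ax[0]])
    print("c",c,"ax",ax)
    for k in range(-3,4):
        m=(abs(s-k*.032)<.011)&(abs(x)<.033);print(k,m.sum(),np.median(q[m,2]),q[m,2].std())
E
python3 fit.py /tmp/w1.npz; echo; python3 fit.py /tmp/top.npz
```

```text
handle 569 [691.  -51.3] [24.4 24.6] 86.81 z [0.1123 0.1196 0.1209]
handle 26253 [619.2  19.5] [41.3 51.6] 42.99 z [0.4333 0.501  0.5077]
steel 959 [783.9   4.9] [ 12. 110.] 0.05 z [0.0534 0.0665 0.0708]
steel 1098 [694.4 -17.6] [50.9 31.3] 85.25 z [0.069  0.0701 0.0715]
steel 698 [688.5 -89.8] [41.4 30.9] 85.98 z [0.069  0.0701 0.0712]
wood 487 [710.3  51.3] [16.5 59.4] 89.55 z [0.0217 0.0239 0.0254]
wood 5475 [692.6 -50.8] [149.6  92.2] 85.51 z [0.0072 0.0127 0.1056]
wood 42 [629.3  30.3] [1.6 4.7] 86.94 z [0.4919 0.4927 0.4939]
wood 2325 [621.3  21. ] [17.6  5.3] 87.06 z [0.4979 0.505  0.5082]
tray 15000 [515.8 -54.7] [253.3 100.4] 86.09 z [0.0336 0.0403 0.0449]
white 4368 [516.1 -55.1] [250.8  98.8] 86.1 z [0.0321 0.041  0.0461]
white 1531 [520.5   8.1] [31.4 78.4] 87.01 z [0.0428 0.044  0.0454]
white 1462 [518.1 -24.2] [32.2 78.7] 86.5 z [0.0414 0.0427 0.0439]
white 1382 [516.2 -54.7] [30.1 78.5] 86.24 z [0.04   0.0413 0.0425]
white 1303 [514.1 -86.3] [29.9 78.7] 86.37 z [0.0386 0.0399 0.0411]
white 1218 [ 512.  -118.7] [29.6 78.9] 86.53 z [0.0372 0.0384 0.0398]
white 1167 [ 510
[... 587 characters left out ...]
4.5 -15.2] [45.9 31. ] 87.97 z [0.0658 0.0697 0.0737]
steel 206 [687.8 -87.2] [41.6 29.7] 88.34 z [0.0656 0.0695 0.0741]
wood 110 [711.8  52.1] [15.2 54.9] 89.35 z [0.0186 0.023  0.0281]
wood 1344 [692.3 -50.4] [150.1  90.9] 85.71 z [0.0053 0.0109 0.0734]
tray 4243 [517.2 -53.6] [252.9 100.8] 86.11 z [0.0312 0.0392 0.0456]
c [ 0.5158 -0.0535] ax [0.0678 0.9977]
-3 174 0.036703667617946474 0.003207140996341927
-2 168 0.038394333186881506 0.0032262068669383775
-1 154 0.03936315590374154 0.003353675330855228
0 146 0.04127398396027257 0.003272520638547446
1 133 0.04197980310908707 0.0031493838943346974
2 125 0.0439780375775082 0.0030829934005194215
3 110 0.04558452943392184 0.0032674110053798654
```

The poses agree between cameras:
- **Tray:** centre (0.516, -0.0545), yaw -0.068. The plates slope +0.0434 along +y, with the loose mid at 0.0413.
- **Handle:** at (0.691, -0.051), yaw about -0.077, bar top at 0.070.

I'm going in to grasp, jaws along the roller's x.

servo_tool(
  steps=[
    [0.3,-0.06,0.15,0.2,0.005],
    [0.3,-0.12,0.3,0.4,0.0135],
    [0.3,-0.17,0.45,0.6,0.0135],
    [0.3,-0.228,0.6,0.8,0.0135],
    [0.3,-0.228,0.6,0.95,0.0135],
    [0.3,-0.228,0.6,0.95,0.0135],
    [0.3,-0.228,0.6,0.95,0.0135],
  ],
)

```text
time_s: 3.9
ee_pos: [0.6914, -0.0514, 0.2004]
eef_rot: [[0.078, 0.997, -0.001], [0.997, -0.078, -0.0], [-0.0, -0.001, -1.0]]
contact_force: [0.7, -0.1, 0.9]
gripper_width: 0.0611
```

```bash
cat > tgt.py <<'E'
from h import *
import sys
x,y,z,yaw=map(float,sys.argv[1:5])  # yaw of tool y (jaw) direction
s=monitor.get_state();R=np.array(s["eef_rot"]);d=R.T@(np.array([x,y,z])-s["ee_pos"])
a=np.arctan2(R[1,1],R[0,1]);da=-(yaw-a);da=(da+np.pi)%(2*np.pi)-np.pi
print(s["time_s"],s["ee_pos"],"yaw",a,"units",d/.2,"turn",da/2,"F",np.array(s["contact_force"]),"M",np.array(s["moment"]),"w",s["gripper_width"],"q7",s["joint_positions"][6])
E
python3 - <<'E'
from h import *
p=read_camera("wrist");save(p,"w2.png");np.savez("/tmp/w2.npz",w=cloud(p),px=p["pixels"])
E
python3 fit.py /tmp/w2.npz | grep -E "handle|steel|wood"; python3 tgt.py .6915 -.051 .074 -.077
```

```text
handle 1474 [691.6 -51.1] [23.5 23.7] 85.63 z [0.1161 0.1198 0.1209]
handle 68120 [682. -39.] [ 45.2 127.8] 85.38 z [0.2581 0.3148 0.3219]
steel 2025 [784.2   4.8] [110.3  11.4] 89.94 z [0.0547 0.0687 0.0706]
steel 2939 [694.2 -25.2] [65.2 30.5] 85.02 z [0.0692 0.0701 0.0711]
steel 1484 [688.7 -92.6] [37.3 30.3] 85.12 z [0.0692 0.0701 0.071 ]
wood 1206 [710.3  51.3] [58.9 17.2] 0.2 z [0.0226 0.024  0.025 ]
wood 11488 [692.  -50.6] [148.7  89.9] 85.54 z [0.0073 0.0086 0.068 ]
wood 1786 [692.1 -60.1] [41.9 25.6] 87.65 z [0.0926 0.1195 0.1208]
wood 1702 [661.4 -26.1] [18.7  3.9] 86.46 z [0.3086 0.3157 0.3189]
wood 1700 [724.1 -31.1] [ 3.9 19.1] 4.54 z [0.3087 0.3158 0.319 ]
3.95 [ 0.6919 -0.0512  0.2017] yaw -0.07835445128999474 units [ 0.0009 -0.0031  0.6384] turn -0.0006772256449973924 F [0.1174 0.4014 0.8911] M [-0.0551  0.0815 -0.0232] w 0.061225467951073795 q7 0.17883730473563264
  return _methods._mean(a, axis=axis, dtype=dtype,
  ret = ret.dtype.type(ret / rcount)
  ret = _var(a, axis=axis, dtype=dtype, out=out, ddof=ddof,
  arrmean = um.true_divide(arrmean, div, out=arrmean,
  ret = ret.dtype.type(ret / rcount)
```

View pics/w2.png

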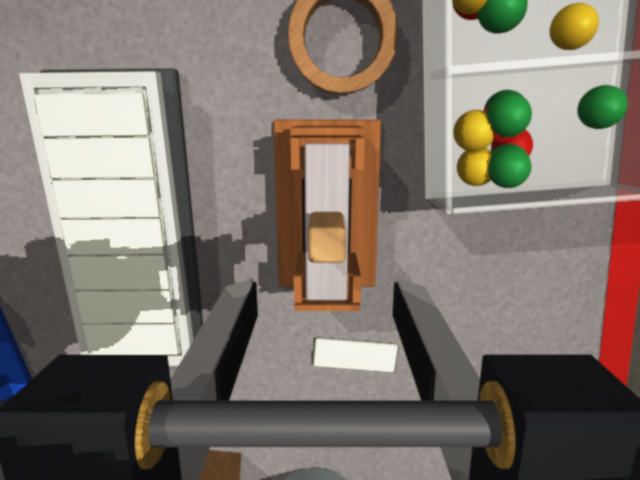

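The handle at (326,237) is at (0.6916, -0.0511), under the tool. I'll descend and grip.

servo_tool(
  steps=[
    [0.3,0,0,0.2,0],
    [0.3,0,0,0.4,0],
    [0.3,0,0,0.55,0],
    [0.3,0,0,0.63,0],
    [0.3,0,0,0.63,0],
  ],
)

```text
time_s: 4.45
ee_pos: [0.6914, -0.0507, 0.0739]
eef_rot: [[0.078, 0.997, -0.0], [0.997, -0.078, 0.0], [0.0, -0.0, -1.0]]
contact_force: [0.1, 0.4, 0.3]
gripper_width: 0.0611
```

servo_tool(
  steps=[
    [-1,0,0,0,0],
    [-1,0,0,0,0],
    [-1,0,0,0,0],
    [-1,0,0,0,0],
    [-1,0,0,0,0],
    [-1,0,0,0,0],
    [-1,0,0,0,0],
  ],
  newtons=60,
)

```text
time_s: 5.15
ee_pos: [0.6918, -0.0512, 0.0742]
eef_rot: [[0.079, 0.997, 0.001], [0.997, -0.079, 0.0], [0.0, 0.001, -1.0]]
contact_force: [-0.6, 0.8, 6.6]
gripper_width: 0.0237
```

```bash
python3 tgt.py .6915 -.051 .154 -.077
```

```text
5.15 [ 0.6918 -0.0512  0.0742] yaw -0.07897795032987655 units [ 0.0012 -0.0014 -0.3989] turn -0.0009889751649383438 F [-0.6143  0.814   6.5894] M [0.0761 0.4009 0.029 ] w 0.023678625825967425 q7 0.24214480387339196
```

servo_tool(
  steps=[
    [-1,0,0,-0.03,0],
    [-1,0,0,-0.1,0],
    [-1,0,0,-0.2,0],
    [-1,0,0,-0.3,0],
    [-1,0,0,-0.4,0],
    [-1,0,0,-0.4,0],
    [-1,0,0,-0.4,0],
  ],
)

```text
time_s: 5.85
ee_pos: [0.6915, -0.0512, 0.1538]
eef_rot: [[0.079, 0.997, 0.0], [0.997, -0.079, 0.0], [0.0, 0.0, -1.0]]
contact_force: [-1.0, -0.4, -4.5]
gripper_width: 0.0235
```

```bash
python3 tgt.py .5225 .0413 .154 -1.639
python3 - <<'E'
from h import *
p=read_camera("wrist");save(p,"w3.png");p=read_camera("scene");cv2.imwrite("pics/s3.png",cv2.resize(p["pixels"][200:400,220:480,::-1],(780,600)))
E
```

```text
5.85 [ 0.6915 -0.0512  0.1538] yaw -0.0790074349446858 units [ 0.3943 -0.8786 -0.001 ] turn 0.779996282527657 F [-1.0461 -0.3921 -4.5306] M [-0.0332  0.091   0.0137] w 0.023501637416827845 q7 0.20124364657677635
```

View pics/w3.png

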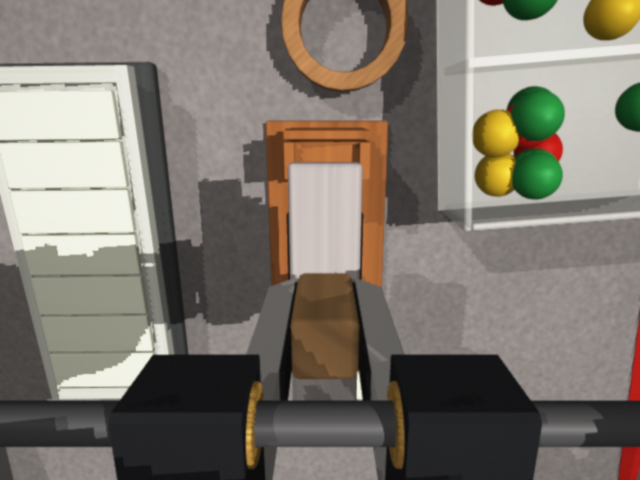

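View pics/s3.png

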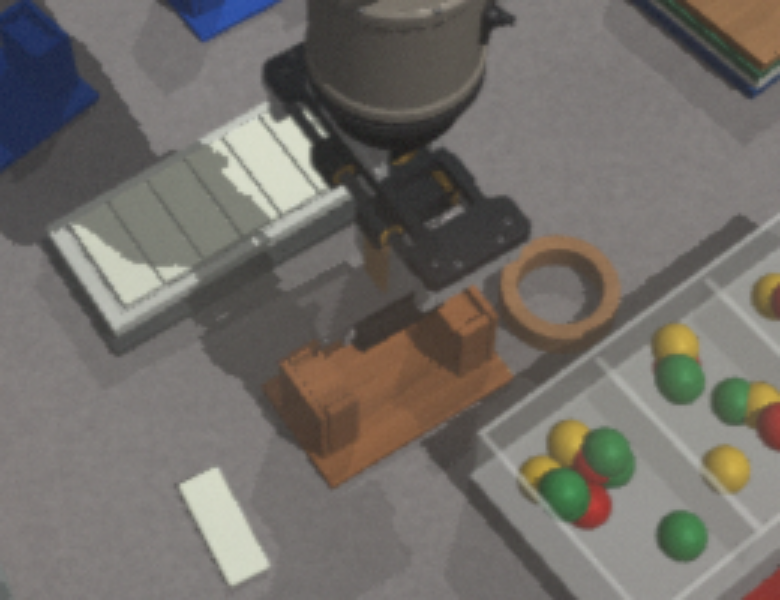

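Lifted cleanly, with the wheel clear and about 4.5 N of weight. I'll move over plate 6 and turn a quarter.

servo_tool(
  steps=[
    [-1,0.06,-0.13,0,0.05],
    [-1,0.12,-0.3,0,0.12],
    [-1,0.2,-0.45,0,0.19],
    [-1,0.28,-0.6,0,0.26],
    [-1,0.36,-0.75,0,0.33],
    [-1,0.394,-0.879,0,0.4],
    [-1,0.394,-0.879,0,0.47],
    [-1,0.394,-0.879,0,0.54],
    [-1,0.394,-0.879,0,0.61],
    [-1,0.394,-0.879,0,0.68],
  ],
)

```text
time_s: 6.95
ee_pos: [0.522, 0.0412, 0.1532]
eef_rot: [[0.992, 0.126, -0.001], [0.126, -0.992, -0.0], [-0.001, 0.0, -1.0]]
contact_force: [-0.3, 0.2, -3.6]
gripper_width: 0.0237
```

```bash
python3 tgt.py .5225 .0413 .125 -1.639
```

```text
6.95 [0.522  0.0412 0.1532] yaw -1.4446629120952321 units [ 0.0028 -0.0001  0.141 ] turn 0.09716854395238395 F [-0.2625  0.1881 -3.6214] M [ 0.0217  0.1567 -0.0341] w 0.02373830189278466 q7 -1.2089927694960434
```

servo_tool(
  steps=[
    [-1,0.002,0,0.05,0.06],
    [-1,0.002,0,0.1,0.097],
    [-1,0.002,0,0.15,0.097],
    [-1,0.002,0,0.2,0.097],
    [-1,0.002,0,0.2,0.097],
    [-1,0.002,0,0.2,0.097],
  ],
)

```text
time_s: 7.55
ee_pos: [0.5228, 0.0409, 0.1137]
eef_rot: [[0.998, -0.062, -0.0], [-0.062, -0.998, -0.0], [-0.0, 0.0, -1.0]]
contact_force: [-0.4, 0.7, -3.7]
gripper_width: 0.0238
```

```bash
python3 tgt.py .5225 .0413 .105 -1.639
python3 - <<'E'
from h import *
p=read_camera("wrist");save(p,"w4.png");W=cloud(p);np.savez("/tmp/w4.npz",w=W,px=p["pixels"])
s=monitor.get_state();T=W-np.array(s["ee_pos"])
p["pixels"].min(-1)
m=(p["pixels"].min(-1)>120)&(abs(T[...,2]+.004)<.012)&(np.hypot(T[...,0],T[...,1])<.07)
q=W[m];print(m.sum());c=np.linalg.lstsq(np.c_[T[m][:,:2],np.ones(m.sum())],T[m][:,2],rcond=None)[0];print(c)
print(cv2.minAreaRect((q[:,:2]*1000).astype(np.float32)))
E
```

```text
7.55 [0.5228 0.0409 0.1137] yaw -1.6323710559681437 units [-0.0018 -0.0019  0.0435] turn 0.0033144720159281604 F [-0.3543  0.6848 -3.7143] M [-0.0288  0.1619  0.    ] w 0.023785190580961187 q7 -1.3022080220010055
8107
[-0.0148  0.0035 -0.0037]
((527.1117553710938, 40.554134368896484), (44.55126190185547, 111.61395263671875), 79.47120666503906)
```

View pics/w4.png

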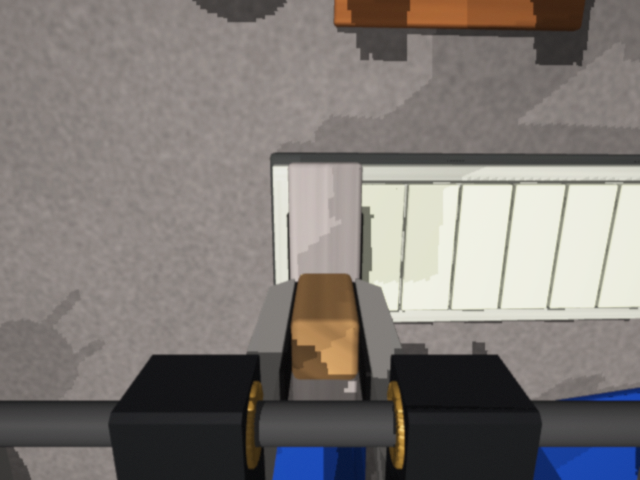

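The bar is level to about 0.015 rad and sits over plate 6, with the panel on the right at row 250. Pressing down gradually.

servo_tool(
  steps=[
    [-1,-0.001,-0.001,0.03,0.003],
    [-1,-0.001,-0.001,0.045,0.003],
    [-1,-0.001,-0.001,0.054,0.003],
    [-1,-0.001,-0.001,0.054,0.003],
  ],
)

```text
time_s: 8.0
ee_pos: [0.5229, 0.0414, 0.103]
eef_rot: [[0.998, -0.068, 0.0], [-0.068, -0.998, -0.0], [0.0, -0.0, -1.0]]
contact_force: [-0.7, 0.4, 1.2]
gripper_width: 0.0237
```

```bash
python3 tgt.py .5225 .0413 .101 -1.639
```

```text
8.0 [0.5229 0.0414 0.103 ] yaw -1.6390071266290556 units [-0.0017  0.0006  0.0098] turn -3.5633145278879397e-06 F [-0.6898  0.4463  1.1799] M [0.066  0.3316 0.0008] w 0.02372889909182465 q7 -1.2931769321654238
```

servo_tool(
  steps=[
    [-1,0,0,0.004,0],
    [-1,0,0,0.0075,0],
    [-1,0,0,0.0075,0],
  ],
)

```text
time_s: 8.3
ee_pos: [0.5228, 0.0414, 0.1015]
eef_rot: [[0.998, -0.068, 0.0], [-0.068, -0.998, 0.0], [0.0, -0.0, -1.0]]
contact_force: [-0.6, 0.7, 2.6]
gripper_width: 0.0237
```

servo_tool(
  steps=[
    [-1,0,0,0.003,0],
    [-1,0,0,0.005,0],
    [-1,0,0,0.005,0],
  ],
)

```text
time_s: 8.6
ee_pos: [0.5228, 0.0414, 0.1005]
eef_rot: [[0.998, -0.068, 0.0], [-0.068, -0.998, -0.0], [0.0, 0.0, -1.0]]
contact_force: [-0.4, -0.2, 4.2]
gripper_width: 0.0235
```

servo_tool(
  steps=[
    [-1,0,0,0.002,0],
    [-1,0,0,0.0035,0],
    [-1,0,0,0.0035,0],
  ],
)

```text
time_s: 8.9
ee_pos: [0.5229, 0.0414, 0.0999]
eef_rot: [[0.998, -0.068, 0.0], [-0.068, -0.998, 0.0], [0.0, -0.0, -1.0]]
contact_force: [-1.9, -0.0, 8.3]
gripper_width: 0.0236
```

servo_tool(
  steps=[
    [-1,0,0,0.002,0],
    [-1,0,0,0.0025,0],
    [-1,0,0,0.0025,0],
  ],
)

```text
time_s: 9.2
ee_pos: [0.5229, 0.0414, 0.0996]
eef_rot: [[0.998, -0.068, 0.0], [-0.068, -0.998, 0.0], [0.0, -0.0, -1.0]]
contact_force: [-2.5, 0.2, 10.9]
gripper_width: 0.0237
```

About 15 N on plate 6. Now rolling towards -y (tool +y), following the slope.

servo_tool(
  steps=[
    [-1,0,0.02,0.001,0],
    [-1,0,0.04,0.0017,0],
    [-1,0,0.05,0.0022,0],
    [-1,0,0.05,0.0022,0],
  ],
)

```text
time_s: 9.6
ee_pos: [0.5223, 0.0317, 0.0992]
eef_rot: [[0.998, -0.068, 0.0], [-0.068, -0.998, 0.001], [0.0, -0.001, -1.0]]
contact_force: [-1.3, 1.9, 12.1]
gripper_width: 0.0236
```

servo_tool(
  steps=[
    [-1,0,0.02,0.001,0],
    [-1,0,0.04,0.0017,0],
    [-1,0,0.05,0.0022,0],
    [-1,0,0.05,0.0022,0],
  ],
)

```text
time_s: 10.0
ee_pos: [0.5216, 0.021, 0.0987]
eef_rot: [[0.998, -0.069, 0.0], [-0.069, -0.998, 0.0], [0.0, -0.0, -1.0]]
contact_force: [-0.8, -1.5, 10.7]
gripper_width: 0.0237
```

servo_tool(
  steps=[
    [-1,0,0.02,0.0009,0],
    [-1,0,0.04,0.0017,0],
    [-1,0,0.06,0.0026,0],
    [-1,0,0.06,0.0026,0],
  ],
)

```text
time_s: 10.4
ee_pos: [0.5207, 0.0088, 0.0982]
eef_rot: [[0.998, -0.069, 0.0], [-0.069, -0.998, -0.0], [0.0, 0.0, -1.0]]
contact_force: [-1.4, -1.0, 10.8]
gripper_width: 0.0238
```

servo_tool(
  steps=[
    [-1,0,0.02,0.0009,0],
    [-1,0,0.04,0.0017,0],
    [-1,0,0.06,0.0026,0],
    [-1,0,0.06,0.0026,0],
  ],
)

```text
time_s: 10.8
ee_pos: [0.52, -0.0027, 0.0977]
eef_rot: [[0.998, -0.069, 0.001], [-0.069, -0.998, 0.001], [0.0, -0.001, -1.0]]
contact_force: [-1.6, 1.2, 10.5]
gripper_width: 0.0238
```

servo_tool(
  steps=[
    [-1,0,0.02,0.001,0],
    [-1,0,0.04,0.0019,0],
    [-1,0,0.06,0.0028,0],
    [-1,0,0.06,0.0028,0],
  ],
)

```text
time_s: 11.2
ee_pos: [0.5192, -0.0151, 0.0972]
eef_rot: [[0.998, -0.069, 0.001], [-0.069, -0.998, -0.0], [0.001, 0.0, -1.0]]
contact_force: [-1.7, -1.8, 10.8]
gripper_width: 0.0238
```

servo_tool(
  steps=[
    [-1,0,0.02,0.001,0],
    [-1,0,0.04,0.0018,0],
    [-1,0,0.06,0.0027,0],
    [-1,0,0.06,0.0027,0],
  ],
)

```text
time_s: 11.6
ee_pos: [0.5183, -0.0272, 0.0966]
eef_rot: [[0.998, -0.069, 0.001], [-0.069, -0.998, -0.0], [0.001, 0.0, -1.0]]
contact_force: [-1.4, -1.1, 11.1]
gripper_width: 0.0237
```

```bash
python3 tgt.py .5093 -.1503 .09 -1.639
```

```text
11.6 [ 0.5183 -0.0272  0.0966] yaw -1.6398094892655533 units [-0.0027  0.6173  0.0332] turn -0.0004047446327766213 F [-1.418  -1.0785 11.0959] M [-0.3118  0.6665  0.0086] w 0.023658697690371017 q7 -1.164172307461255
```

Steady at about 15 N. Continuing.

servo_tool(
  steps=[
    [-1,0,0.02,0.0009,0],
    [-1,0,0.04,0.0018,0],
    [-1,0,0.06,0.0027,0],
    [-1,0,0.06,0.0027,0],
  ],
)

```text
time_s: 12.0
ee_pos: [0.5176, -0.039, 0.0961]
eef_rot: [[0.998, -0.069, 0.001], [-0.069, -0.998, -0.0], [0.001, -0.0, -1.0]]
contact_force: [-1.9, -1.3, 11.2]
gripper_width: 0.024
```

servo_tool(
  steps=[
    [-1,0,0.02,0.0009,0],
    [-1,0,0.04,0.0018,0],
    [-1,0,0.06,0.0027,0],
    [-1,0,0.06,0.0027,0],
  ],
)

```text
time_s: 12.4
ee_pos: [0.5167, -0.0511, 0.0956]
eef_rot: [[0.998, -0.069, 0.001], [-0.069, -0.998, -0.0], [0.001, 0.0, -1.0]]
contact_force: [-1.7, -0.0, 11.6]
gripper_width: 0.0239
```

servo_tool(
  steps=[
    [-1,0,0.02,0.0009,0],
    [-1,0,0.04,0.0018,0],
    [-1,0,0.06,0.0027,0],
    [-1,0,0.06,0.0027,0],
  ],
)

```text
time_s: 12.8
ee_pos: [0.516, -0.0625, 0.095]
eef_rot: [[0.998, -0.069, 0.001], [-0.069, -0.998, 0.001], [0.001, -0.001, -1.0]]
contact_force: [-1.5, 2.8, 12.4]
gripper_width: 0.0237
```

servo_tool(
  steps=[
    [-1,0,0.02,0.0009,0],
    [-1,0,0.04,0.0018,0],
    [-1,0,0.06,0.0027,0],
    [-1,0,0.06,0.0027,0],
  ],
)

```text
time_s: 13.2
ee_pos: [0.5151, -0.0751, 0.0945]
eef_rot: [[0.998, -0.069, 0.001], [-0.069, -0.998, -0.0], [0.001, 0.0, -1.0]]
contact_force: [-0.9, -1.2, 11.7]
gripper_width: 0.0237
```

Creeping up slightly, so I'll use a slightly smaller descent.

servo_tool(
  steps=[
    [-1,0,0.02,0.0007,0],
    [-1,0,0.04,0.0015,0],
    [-1,0,0.06,0.0024,0],
    [-1,0,0.06,0.0024,0],
  ],
)

```text
time_s: 13.6
ee_pos: [0.5143, -0.0871, 0.094]
eef_rot: [[0.998, -0.069, 0.001], [-0.069, -0.998, -0.0], [0.001, 0.0, -1.0]]
contact_force: [-0.9, -0.6, 11.1]
gripper_width: 0.0239
```

servo_tool(
  steps=[
    [-1,0,0.02,0.0009,0],
    [-1,0,0.04,0.0017,0],
    [-1,0,0.06,0.0026,0],
    [-1,0,0.06,0.0026,0],
  ],
)

```text
time_s: 14.0
ee_pos: [0.5135, -0.0986, 0.0935]
eef_rot: [[0.998, -0.069, 0.001], [-0.069, -0.998, 0.0], [0.001, -0.0, -1.0]]
contact_force: [-0.7, 1.0, 11.3]
gripper_width: 0.0237
```

servo_tool(
  steps=[
    [-1,0,0.02,0.0009,0],
    [-1,0,0.04,0.0017,0],
    [-1,0,0.06,0.0026,0],
    [-1,0,0.06,0.0026,0],
  ],
)

```text
time_s: 14.4
ee_pos: [0.5127, -0.111, 0.093]
eef_rot: [[0.998, -0.069, 0.001], [-0.069, -0.998, -0.0], [0.001, 0.0, -1.0]]
contact_force: [-0.7, -1.3, 11.0]
gripper_width: 0.0238
```

servo_tool(
  steps=[
    [-1,0,0.02,0.0009,0],
    [-1,0,0.04,0.0017,0],
    [-1,0,0.06,0.0026,0],
    [-1,0,0.06,0.0026,0],
  ],
)

```text
time_s: 14.8
ee_pos: [0.5118, -0.1231, 0.0924]
eef_rot: [[0.998, -0.069, 0.001], [-0.069, -0.998, -0.0], [0.001, 0.0, -1.0]]
contact_force: [-0.6, -1.5, 10.4]
gripper_width: 0.0238
```

```bash
python3 tgt.py .5093 -.1503 .09 -1.639
```

```text
14.8 [ 0.5118 -0.1231  0.0924] yaw -1.6397573822993239 units [-0.0032  0.1368  0.0123] turn -0.00037869114966193607 F [-0.6473 -1.4663 10.4385] M [-0.306   0.4435  0.068 ] w 0.023797750051937294 q7 -0.9822072219361339
```

servo_tool(
  steps=[
    [-1,0,0.02,0.001,0],
    [-1,0,0.04,0.0019,0],
    [-1,0,0.06,0.0028,0],
    [-1,0,0.06,0.0028,0],
  ],
)

```text
time_s: 15.2
ee_pos: [0.511, -0.1349, 0.0919]
eef_rot: [[0.998, -0.069, 0.001], [-0.069, -0.998, -0.0], [0.001, 0.0, -1.0]]
contact_force: [-0.2, -1.0, 10.3]
gripper_width: 0.0235
```

servo_tool(
  steps=[
    [-1,0,0.02,0.001,0],
    [-1,0,0.04,0.0018,0],
    [-1,0,0.06,0.0027,0],
    [-1,0,0.06,0.0027,0],
  ],
)

```text
time_s: 15.6
ee_pos: [0.5102, -0.147, 0.0914]
eef_rot: [[0.998, -0.069, 0.001], [-0.069, -0.998, -0.001], [0.001, 0.0, -1.0]]
contact_force: [-0.4, -1.6, 10.8]
gripper_width: 0.0237
```

servo_tool(
  steps=[
    [-1,0,0.02,0.001,0],
    [-1,0,0.04,0.0018,0],
    [-1,0,0.045,0.002,0],
    [-1,0,0.045,0.002,0],
    [-1,0,0.045,0.002,0],
  ],
)

```text
time_s: 16.1
ee_pos: [0.5096, -0.1557, 0.091]
eef_rot: [[0.998, -0.069, 0.001], [-0.069, -0.998, -0.0], [0.001, 0.0, -1.0]]
contact_force: [-1.3, -0.2, 11.6]
gripper_width: 0.0237
```

Rolled to the end at a steady 14–16 N. I'll lift and check the plate heights.

servo_tool(
  steps=[
    [-1,0,0,-0.05,0],
    [-1,0,0,-0.2,0],
    [-1,0,-0.1,-0.45,0],
    [-1,0,-0.2,-0.7,0],
    [-1,0,-0.3,-0.95,0],
    [-1,0,-0.3,-0.95,0],
    [-1,0,-0.3,-0.95,0],
  ],
)

```text
time_s: 16.8
ee_pos: [0.5139, -0.094, 0.2814]
eef_rot: [[0.998, -0.066, 0.002], [-0.066, -0.998, 0.002], [0.002, -0.002, -1.0]]
contact_force: [0.2, 0.8, -5.0]
gripper_width: 0.0236
```

```bash
cat > pl.py <<'E'
from h import *
import sys
n=sys.argv[1]
c=np.array([.516,-.0545]);ax=np.array([.068,.9977])
for cam in ["wrist","top","scene"]:
    p=read_camera(cam);save(p,n+cam+".png");W=cloud(p);q=W.reshape(-1,3);g=p["pixels"].reshape(-1,3).min(1)
    s=(q[:,:2]-c)@ax;x=(q[:,:2]-c)@np.array([ax[1],-ax[0]])
    print(cam)
    for k in range(-3,4):
        m=(abs(s-k*.032)<.011)&(abs(x)<.033)&(abs(q[:,2]-.04)<.015)
        if m.sum(): print(k+3,m.sum(),np.median(q[m,2]).round(4),"home exp",round(.0373+.0434*k*.032,4))
s=monitor.get_state();print(s["time_s"],s["ee_pos"],s["contact_force"])
E
python3 pl.py v1; python3 tgt.py .6918 -.0515 .2 -.079
```

```text
wrist
0 1400 0.0331 home exp 0.0331
3 893 0.0375 home exp 0.0373
4 1460 0.0386 home exp 0.0387
5 1483 0.0401 home exp 0.0401
6 1484 0.0414 home exp 0.0415
top
4 107 0.0387 home exp 0.0387
5 245 0.0396 home exp 0.0401
6 249 0.0413 home exp 0.0415
scene
0 288 0.0342 home exp 0.0331
1 278 0.0354 home exp 0.0345
2 273 0.0365 home exp 0.0359
3 268 0.0379 home exp 0.0373
4 266 0.0397 home exp 0.0387
5 259 0.0412 home exp 0.0401
6 254 0.0422 home exp 0.0415
16.95 [ 0.5123 -0.0956  0.2791] [ 0.0662 -0.1829 -4.6885]
16.95 [ 0.5123 -0.0956  0.2791] yaw -1.6397171502611287 units [ 0.8811 -0.282   0.3935] turn -0.7803585751305644 F [ 0.0662 -0.1829 -4.6885] M [ 0.0058  0.1408 -0.012 ] w 0.023665800355271157 q7 -1.2929580627279562
```

View pics/v1wrist.png

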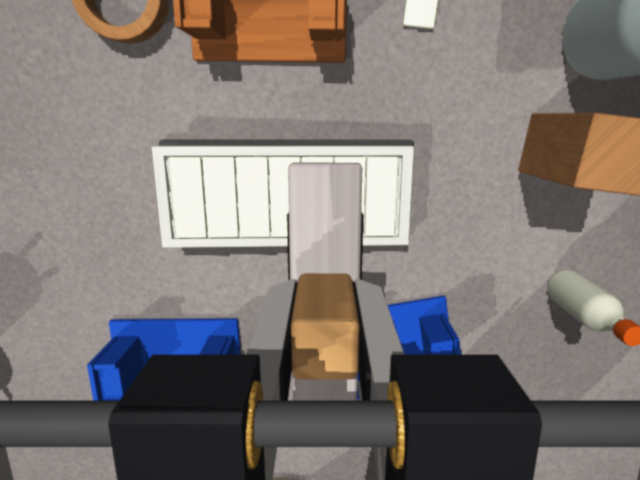

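All plates dropped 4 mm onto the home line (wrist and scene cameras), and the panel at (285,195) looks flush. Returning to the rest.

servo_tool(
  steps=[
    [-1,0.15,-0.05,0,-0.07],
    [-1,0.35,-0.1,0,-0.14],
    [-1,0.55,-0.17,0,-0.21],
    [-1,0.75,-0.23,0,-0.28],
    [-1,0.881,-0.282,0.05,-0.35],
    [-1,0.881,-0.282,0.1,-0.42],
    [-1,0.881,-0.282,0.2,-0.49],
    [-1,0.881,-0.282,0.3,-0.56],
    [-1,0.881,-0.282,0.35,-0.63],
    [-1,0.881,-0.282,0.35,-0.7],
  ],
)

```text
time_s: 17.95
ee_pos: [0.6909, -0.0526, 0.2059]
eef_rot: [[0.234, 0.972, -0.006], [0.972, -0.234, -0.0], [-0.002, -0.006, -1.0]]
contact_force: [-0.7, 1.1, -3.7]
gripper_width: 0.0234
```

```bash
python3 tgt.py .6917 -.0512 .154 -.079
```

```text
17.95 [ 0.6909 -0.0526  0.2059] yaw -0.23573693898845954 units [0.0083 0.0037 0.2593] turn -0.07836846949422971 F [-0.6512  1.0593 -3.6949] M [-0.0509  0.0613  0.0183] w 0.02339796938977606 q7 0.03320584034255809
```

servo_tool(
  steps=[
    [-1,0.006,0.003,0.05,-0.05],
    [-1,0.006,0.003,0.12,-0.079],
    [-1,0.006,0.003,0.2,-0.079],
    [-1,0.006,0.003,0.25,-0.079],
    [-1,0.006,0.003,0.25,-0.079],
    [-1,0.006,0.003,0.25,-0.079],
  ],
)

```text
time_s: 18.55
ee_pos: [0.6937, -0.0504, 0.1601]
eef_rot: [[0.082, 0.997, -0.001], [0.997, -0.082, -0.0], [-0.0, -0.001, -1.0]]
contact_force: [-0.1, 0.4, -3.6]
gripper_width: 0.0237
```

```bash
python3 - <<'E'
from h import *
p=read_camera("wrist");save(p,"w6.png");W=cloud(p);s=monitor.get_state();e=np.array(s["ee_pos"]);T=W-e
m=(p["pixels"].min(-1)>120)&(abs(T[...,2]+.004)<.014)&(np.hypot(T[...,0],T[...,1])<.075)
c=np.linalg.lstsq(np.c_[T[m][:,:2],np.ones(m.sum())],T[m][:,2],rcond=None)[0];print("plane",c,m.sum())
R=np.array(s["eef_rot"]);q=T[m]@R;print("tool x range",np.percentile(q[:,0],[.5,50,99.5]),"y",np.percentile(q[:,1],[.5,50,99.5]))
b=q[:,0]
for lo in np.arange(.01,.06,.01):
    k=(b>lo)&(b<lo+.01); print(lo,k.sum(), q[k,1].min() if k.any() else 0,q[k,1].max() if k.any() else 0)
# same on initial lift? rest pose now
wd=(W[...,2]<.08)&(W[...,2]>.003)&(p["pixels"][...,0]>p["pixels"][...,2]*1.5)&(abs(W[...,0]-.69)<.06)&(abs(W[...,1]+.05)<.09)
print(cv2.minAreaRect((W[wd][:,:2]*1000).astype(np.float32)))
E
python3 tgt.py .6917 -.0512 .075 -.079
```

```text
plane [-0.0041 -0.0015 -0.0047] 7813
tool x range [0.0095 0.0357 0.0588] y [-0.0164 -0.001   0.0144]
0.01 1429 -0.01648479100245136 0.014467050987437783
0.02 1509 -0.016723539860967973 0.014682826810317453
0.03 1580 -0.016506754406494836 0.014519837750887981
0.04 1651 -0.016632905875202157 0.014669957822839523
0.05 1571 -0.01652456365900277 0.014486537002733179
((692.6464233398438, -41.855140686035156), (130.97129821777344, 90.11492156982422), 85.61109161376953)
18.6 [ 0.6941 -0.0502  0.1607] yaw -0.08196181378988576 units [-0.0058 -0.0115  0.4287] turn -0.001480906894942846 F [ 0.0952 -0.2588 -3.7344] M [-0.0417  0.0346  0.0466] w 0.023825211944307707 q7 0.1866140768262222
```

View pics/w6.png

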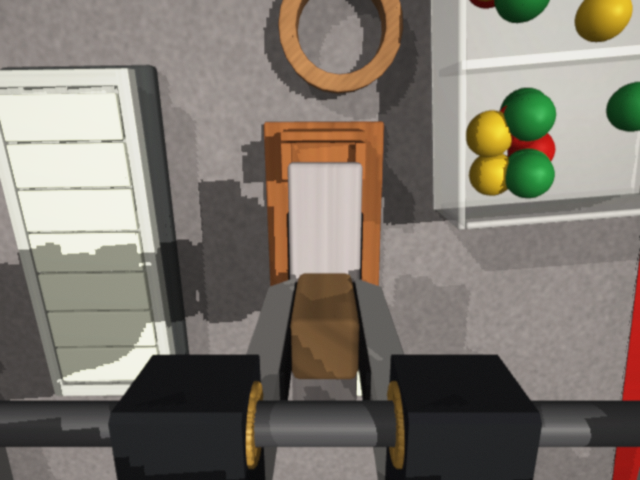

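The bar is level, with an end offset under 1 mm. I'll lower it into the rest.

servo_tool(
  steps=[
    [-1,-0.005,-0.011,0.05,-0.0015],
    [-1,-0.005,-0.011,0.15,-0.0015],
    [-1,-0.005,-0.011,0.25,-0.0015],
    [-1,-0.005,-0.011,0.33,-0.0015],
    [-1,-0.005,-0.011,0.38,-0.0015],
    [-1,-0.005,-0.011,0.4,-0.0015],
    [-1,-0.005,-0.011,0.4,-0.0015],
  ],
)

```text
time_s: 19.3
ee_pos: [0.6916, -0.0509, 0.0803]
eef_rot: [[0.078, 0.997, -0.0], [0.997, -0.078, -0.0], [-0.0, -0.0, -1.0]]
contact_force: [-0.1, -0.7, -3.7]
gripper_width: 0.0239
```

servo_tool(
  steps=[
    [-1,0,0,0.01,0],
    [-1,0,0,0.02,0],
    [-1,0,0,0.025,0],
    [-1,0,0,0.025,0],
  ],
)

```text
time_s: 19.7
ee_pos: [0.6916, -0.0508, 0.0756]
eef_rot: [[0.078, 0.997, 0.0], [0.997, -0.078, 0.0], [0.0, 0.0, -1.0]]
contact_force: [-0.0, 0.4, -3.4]
gripper_width: 0.0235
```

```bash
python3 tgt.py .6917 -.0512 .0747 -.079
```

```text
19.7 [ 0.6916 -0.0508  0.0756] yaw -0.07805702381489521 units [-0.0021  0.0006  0.0046] turn 0.0004714880925524856 F [-0.0437  0.3879 -3.4031] M [-0.0253  0.0649 -0.0132] w 0.023548813412376413 q7 0.2339285019722499
```

servo_tool(
  steps=[
    [-1,0,0,0.004,0],
    [-1,0,0,0.006,0],
    [-1,0,0,0.006,0],
  ],
)

```text
time_s: 20.0
ee_pos: [0.6916, -0.0508, 0.0743]
eef_rot: [[0.078, 0.997, -0.0], [0.997, -0.078, -0.0], [-0.0, -0.0, -1.0]]
contact_force: [-0.4, -1.2, -4.1]
gripper_width: 0.0239
```

servo_tool(
  steps=[
    [-1,0,0,0.003,0],
    [-1,0,0,0.005,0],
    [-1,0,0,0.005,0],
  ],
)

```text
time_s: 20.3
ee_pos: [0.6916, -0.0508, 0.0742]
eef_rot: [[0.078, 0.997, 0.0], [0.997, -0.078, 0.0], [0.0, 0.0, -1.0]]
contact_force: [-4.6, 1.8, 9.1]
gripper_width: 0.0235
```

It has touched down at the original height (0.0742). Releasing now.

servo_tool(
  steps=[
    [-0.3,0,0,-0.003,0],
    [0,0,0,-0.003,0],
    [0.3,0,0,-0.003,0],
    [0.3,0,0,-0.003,0],
    [0.3,0,0,-0.003,0],
  ],
  newtons=20,
)

```text
time_s: 20.8
ee_pos: [0.6916, -0.0508, 0.0739]
eef_rot: [[0.078, 0.997, -0.0], [0.997, -0.078, -0.0], [-0.0, -0.0, -1.0]]
contact_force: [0.9, 0.6, 0.2]
gripper_width: 0.0597
```

servo_tool(
  steps=[
    [0.3,0,0,-0.1,0],
    [0.3,0,0,-0.3,0],
    [0.3,0,0,-0.5,0],
    [0.3,0,0,-0.75,0],
    [0.3,0,0,-0.95,0],
    [0.3,0,0,-0.95,0],
    [0.3,0,0,-0.95,0],
  ],
)

```text
time_s: 21.5
ee_pos: [0.6919, -0.0507, 0.2646]
eef_rot: [[0.078, 0.997, 0.002], [0.997, -0.078, 0.0], [0.001, 0.002, -1.0]]
contact_force: [-1.0, 1.0, -0.4]
gripper_width: 0.0608
```

```bash
python3 - <<'E'
from h import *
p=read_camera("wrist");save(p,"w7.png");np.savez("/tmp/w7.npz",w=cloud(p),px=p["pixels"])
E
python3 fit.py /tmp/w7.npz 2>/dev/null| grep -E "handle|steel|wood"; python3 tgt.py .58 -.03 .38 -.05
```

```text
handle 995 [690.7 -51. ] [23.9 23.6] 85.78 z [0.1169 0.1198 0.1209]
handle 68122 [682.  -38.3] [ 45.4 127.3] 85.12 z [0.3224 0.379  0.3861]
steel 1356 [784.2   4.8] [110.2  11.4] 89.91 z [0.0549 0.0689 0.0707]
steel 3226 [690.9 -51.1] [118.8  30.1] 85.29 z [0.0691 0.0701 0.0711]
wood 848 [710.5  51.3] [17.3 58.9] 89.96 z [0.0226 0.024  0.0251]
wood 8493 [691.9 -50.7] [149.   90.3] 85.53 z [0.0072 0.0086 0.0679]
wood 1122 [690.3 -50.8] [23.8 22.7] 85.76 z [0.0989 0.1196 0.1208]
wood 1714 [661.3 -25.3] [19.   3.5] 83.48 z [0.3728 0.3798 0.383 ]
wood 1696 [723.7 -30.3] [18.1  3.8] 85.64 z [0.3731 0.3801 0.3833]
21.55 [ 0.6913 -0.0506  0.2634] yaw -0.07786552772656809 units [ 0.0595 -0.5632 -0.5829] turn -0.013932763863284015 F [ 1.2428 -0.084  -0.5581] M [-0.0719 -0.0238 -0.0274] w 0.06109630194122669 q7 0.1479234185995061
```

View pics/w7.png

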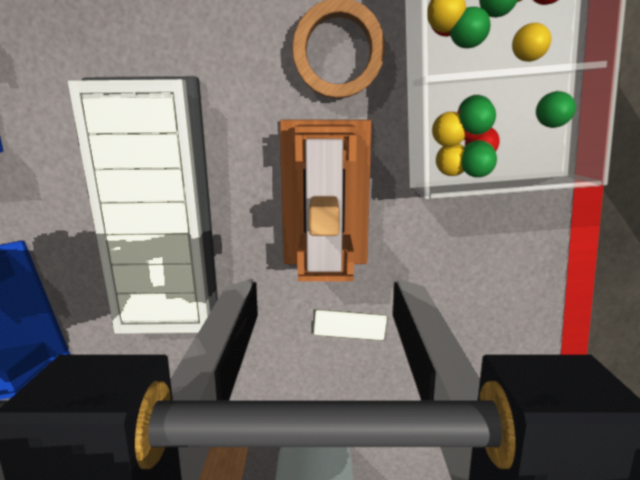

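The roller is seated: bar flat at 0.070 m, handle at (323,215) upright. One last unobstructed check of all seven plates from a survey pose.

servo_tool(
  steps=[
    [0.3,0.02,-0.15,-0.15,0],
    [0.3,0.04,-0.3,-0.3,0],
    [0.3,0.06,-0.45,-0.45,0],
    [0.3,0.06,-0.56,-0.58,0],
    [0.3,0.06,-0.56,-0.58,0],
    [0.3,0.06,-0.56,-0.58,0],
    [0.3,0.06,-0.56,-0.58,0],
  ],
)

```text
time_s: 22.25
ee_pos: [0.5808, -0.0297, 0.3783]
eef_rot: [[0.078, 0.997, -0.002], [0.997, -0.078, -0.001], [-0.001, -0.002, -1.0]]
contact_force: [-0.1, 0.2, -0.1]
gripper_width: 0.061
```

```bash
python3 pl.py v2
```

```text
wrist
0 780 0.033 home exp 0.0331
1 830 0.0344 home exp 0.0345
2 887 0.0358 home exp 0.0359
3 924 0.0372 home exp 0.0373
4 991 0.0387 home exp 0.0387
5 1055 0.04 home exp 0.0401
6 1117 0.0414 home exp 0.0415
top
0 114 0.0327 home exp 0.0331
scene
0 281 0.0343 home exp 0.0331
1 277 0.0354 home exp 0.0345
2 274 0.0362 home exp 0.0359
3 260 0.0383 home exp 0.0373
4 269 0.0394 home exp 0.0387
5 259 0.0409 home exp 0.0401
6 246 0.0422 home exp 0.0415
22.4 [ 0.5809 -0.0301  0.3786] [ 0.3056 -0.0858  0.5462]
```

View pics/v2scene.png

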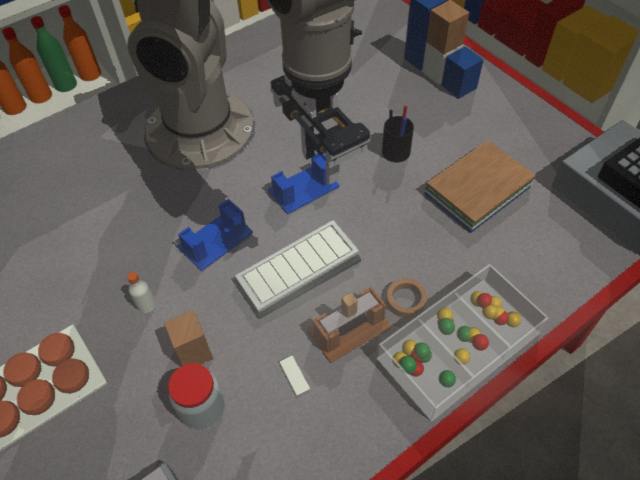

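All seven plates sit on the home line. The roller is in its rest at (350,320), and the other things are unmoved.

```bash
python3 -c "
from rig import manip;print(manip.hand_in())"
```

```text
the job is handed in; nothing more can be done
None
```

I rolled the price panel in one pass from plate 6 to plate 0, put the roller back in its rest, and handed the job in at about 22.4 s of the 72 s allowed. The press was about 14–16 N by the wrist readings taken after each short move, and the highest was about 16.5 N.

- **Plates:** In the last wrist image all seven plates sit 4.0–4.1 mm below their loose height, on one straight line. The scene camera reads 0.3–1.2 mm higher on every plate, which looks like its calibration offset. The top camera's last view was mostly blocked and showed only plate 0, which agreed.
- **Roller:** It is back upright. The crossbar lies flat at 70 mm on both blocks, and the handle is about 1 mm from the centre of the rest.
- **Setting it down:** The touch-down reading briefly reached about 13 N before I released.
- **Other things:** I saw no change in the other things on the counter, judged by eye from the last scene picture.

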